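Clamp the wide pump head and start it

ROBOT

A 7-joint arm with a two-finger parallel gripper is mounted at the origin on the work surface. World frame = base frame: x ahead of the robot, y to its left, z up, the work surface at z = 0. Lengths are in m, angles in rad, forces in N, time in s.
With the tool pointing down it reaches from about 0.425 to 0.825 m from the base axis. Payload 3.6 kg.
Tool frame: the origin (TCP) lies at the very end of the fingers, on their centre line; the grasp point (between the pads) lies 19 mm behind it; z points along the fingers, y is the line along which they close (so a half turn about z gives the same grasp; the last joint's range is limited). The gripper opens to 85 mm and grips with 20 to 120 N. Pads are 22 mm wide; open, the fingers measure 114 mm over their backs; the gripper's body (76 mm by 85 mm) begins 54 mm behind the grasp point. The pads swing forward as they close: fully open they stand 13 mm farther back than shut.
Start: joints at [1.137, 0.615, -0.013, 1.423, 0.008, 1.103, -0.04], TCP at [0.258, -0.597, 0.231] pointing down, gripper open.
Joint ranges: [-3.12, 3.12], [-0.3, 2.06], [-1.34, 1.32], [0.26, 2.42], [-1.36, 4.5], [0.01, 1.98], [-2.84, 2.84]. Speed limits (rad/s): [2.79, 2.79, 3.14, 3.14, 3.14, 3.14, 3.14].

INTERFACE

Orientations are given as a unit quaternion [w, x, y, z].
In Python, from station import robot gives the robot as it stands.
- The arm moves only by the tool send_rows, never from a script. Its argument "moves" is a list of rows, each a list of 3 entries, a list of its own where there are three numbers: the shift along the world's x, y, z in cm, then the turn about the world's z in degrees, then the opening, from 0 (shut) to 1 (fully open). In form: [[[x, y, z], yaw, gripper], ...]. A call has 1 to 10 rows; each row shifts and turns the commanded pose from where the row before left it; what a row does not reach is not made up. A row lasts 1/8 s, in which the tool goes at most 62.5 mm and 10.7 degrees, less where a joint would pass 70% of its speed; a pose out of reach is approached as far as the arm can. A call with a gripper value outside its range is refused whole. The fingers move at their own pace and stop on an object; "grip_force" is the grip in N (left out, the last holds). Time passes only in rows, so rows that do not move let the fingers close. It gives the time, the measured TCP pose, the force, the opening and the grip force at its end, in the units of the state.
- robot.state(): the state, without advancing time (a new reading comes with each control period).
- robot.camera(name): name is "scene" or "top" or "wrist"; returns a dict with "color" (400x640x3 uint8, red, green, blue), "camera_matrix" (3x3 intrinsics, pixels), "k1" (the pictures are not rectified: a ray, as slopes to the right and down, at radius r is drawn at 1 + k1 r^2 times it, then the intrinsics apply), "extrinsics" (4x4, takes a point from camera to world coordinates). Camera axes: x right, y down, z forward; pixel columns grow to the right and rows downward; lengths in m; the calibration is good to about 2 mm. A picture is of the moment at which its call begins. There is no depth.
- robot.finish_job(): hands the job in; it is judged then, once.
The state is a dict: "time_s": time; "joints": joint angles; "joint_vel": joint speeds; "joint_efforts": joint torques, N m; "ee_pos": TCP position; "tool_rot": TCP orientation; "force": force on the tool from outside, world axes, zero at the start; "ft_torque": the same for the moment, N m; "opening": finger opening in m; "grasp_force": force on a finger pad.
Only numpy, scipy, OpenCV 4.12 (cv2) and the standard library are available. Lean on these libraries where they do the work, as an engineer would, in place of code of your own. Each camera call takes 0.05 s, during which the arm holds its last target. There are 200 camera calls.

TASK

On the seawater bench stand two peristaltic pumps, both with their clamp levers raised. On the one with the wide head, lower the clamp lever all the way down, and only then press its start button fully in and let go. Do not touch the pump with the narrow head.

Things in the scene. Friction and masses are not known exactly. Their poses are not given: they have to be found in the camera images.
- wide_lever (a joint): Clamp lever of the wide-headed pump: aluminium frame on the grey head (100 mm wide, 93 high), hinged at its rear, black crossbar at its front end. Rad: 0 = lowered level against its stop, grows as the bar rises; starts 0.6 to 1.0, at most 1.2. Hinge axis level, 100 mm above the table. Friction-held (0.12 N m, 1.5 to 3 N at the bar): stays where left, no latch.
- wide_lever_bar (a point): Centre of that lever's black crossbar: round, 16 mm thick, 94 mm long, level along y; can be pushed down from above. Moves on a circle of radius 88 mm about the hinge; lowered, it is 102 mm above the table, just in front of the head. Frame turns with the lever: at value 0, x points to the pump's rear, z up.
- wide_start_top (a point): Centre of the top of the wide-headed pump's start button: round, grey, 28 mm across, in a black housing mid-top of the white drive (150 mm wide, 100 high), between a black dial and a dark display, 85 mm behind the hinge. Goes straight down 6 mm on a spring (fully in at 5 N), springs back. Axes: x to the pump's rear, away from the bar; y along the hinge; z up. Pump fixed.
- narrow_pump: The other pump, not to be touched: same drive, button and lever shape, but head 42 mm wide, crossbar 36 mm long. Origin on the table below its lever's hinge; x to its rear, z up. Drive 15 to 150 mm behind the origin, 150 wide, 100 high; its raised lever stands up to 190 mm above the table and reaches up to 96 mm in front. Fixed.

How it is judged:
By the outcome, as a careful person would: the job done as asked, in the order asked, and still so for the second after the job is handed in, with the robot touching nothing.
It also fails if it takes over 35 s, if anything falls off the work surface, if the arm or the gripper's body presses on something with over 40 N, if the wrist force passes 120 N, or if a joint passes its speed limit or range.

## Working session

There is one attempt and no reset: what is moved stays moved. The work goes in short steps, Python scripts to look and compute and a tool call to move; the robot and the scene stay as the last step left them, time stands still between calls to the robot, and variables do not carry over. Pictures are saved under pics/ and viewed, at most 10 in all, crops included, and the job is handed in when it is done.

Besides the shell and the picture viewer there is one more tool, called after "Request:" as name(argument=value, ...), one argument or row to a line, values as JSON. send_rows: Moves the arm, as the interface text tells. Its arguments: {"type":"object","properties":{"moves":{"type":"array","items":{"type":"array"}},"grip_force":{"type":"number"}},"required":["moves"]}

```bash
mkdir -p pics
cat > h.py <<'E'
import numpy as np, cv2
from station import robot
def snap(n,f):
    c=robot.camera(n); cv2.imwrite('pics/'+f,c['color'][:,:,::-1])
    np.savez('pics/'+f+'.npz',K=c['camera_matrix'],k1=c['k1'],E=c['extrinsics']); return c
def ray(f,u,v):
    d=np.load('pics/'+f+'.npz'); K=d['K']
    p=cv2.undistortPoints(np.array([[[u,v]]],float),K,np.array([float(d['k1']),0,0,0]))[0,0]
    # drawn = s*(1+k1 r^2): opencv model
    E=d['E']; return E[:3,3],E[:3,:3]@np.array([p[0],p[1],1.])
def atz(f,u,v,z):
    o,d=ray(f,u,v); return o+d*(z-o[2])/d[2]
def proj(f,P):
    d=np.load('pics/'+f+'.npz');E=np.linalg.inv(d['E'])
    return cv2.projectPoints(np.array(P,float).reshape(-1,3),cv2.Rodrigues(E[:3,:3])[0],E[:3,3],d['K'],np.array([float(d['k1']),0,0,0]))[0][:,0]
E
python3 - <<'E'
from h import *
for n in ('scene','top'): snap(n,n+'0.png'); print(np.load(f'pics/{n}0.png.npz')['E'].round(3).tolist())
s=robot.state(); print({k:s[k] for k in('time_s','ee_pos','tool_rot','force','opening')})
E
```

```text
[[-0.572, 0.697, -0.432, 0.844], [0.82, 0.485, -0.303, 0.221], [-0.001, -0.528, -0.849, 0.738], [0.0, 0.0, 0.0, 1.0]]
[[0.004, -0.993, 0.117, 0.45], [-1.0, -0.006, -0.018, -0.003], [0.018, -0.116, -0.993, 0.742], [0.0, 0.0, 0.0, 1.0]]
{'time_s': 0.1, 'ee_pos': array([ 0.25750844, -0.59605982,  0.23023667]), 'tool_rot': array([-1.14660996e-03,  9.79283612e-01,  2.02490087e-01, -2.41244023e-04]), 'force': array([-0.35298499, -0.34398515, -0.50748016]), 'opening': 0.08548906736109103}
```

View pics/scene0.png

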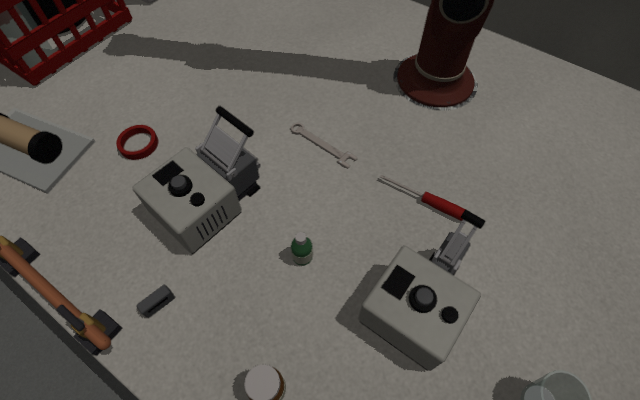

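View pics/top0.png

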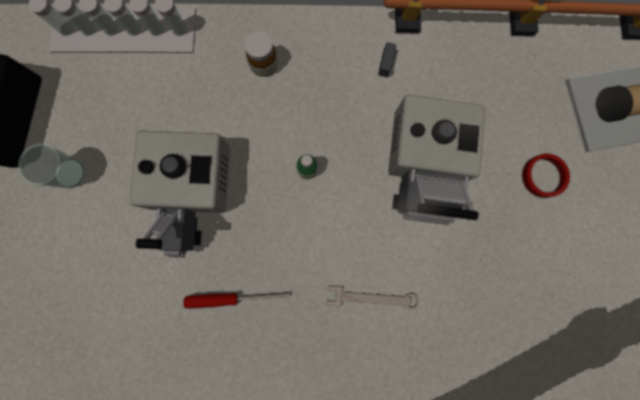

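The top view shows the wide pump on the right, with its button near (444,131) and bar near (440,210). In the scene view its button is near (180,185) and its bar runs from (218,110) to (250,132). The narrow pump is the other one. I'll zoom in on the wide pump.

Run:
```python
import cv2,numpy as np
a=cv2.resize(cv2.imread('pics/scene0.png')[90:260,120:280],None,fx=3.5,fy=3.5,interpolation=3)[:560]
b=cv2.resize(cv2.imread('pics/top0.png')[80:230,380:500],None,fx=2,fy=3.5,interpolation=3)
b=cv2.resize(cv2.imread('pics/top0.png')[85:228,385:495],None,fx=4,fy=4,interpolation=3)
cv2.imwrite('pics/a.png',np.clip(a*1.5,0,255));cv2.imwrite('pics/b.png',np.clip(b*1.8,0,255));print(a.shape,b.shape)
```

```text
(560, 560, 3) (572, 440, 3)[ WARN:0@0.028] global loadsave.cpp:1063 imwrite_ Unsupported depth image for selected encoder is fallbacked to CV_8U.
```

View pics/a.png

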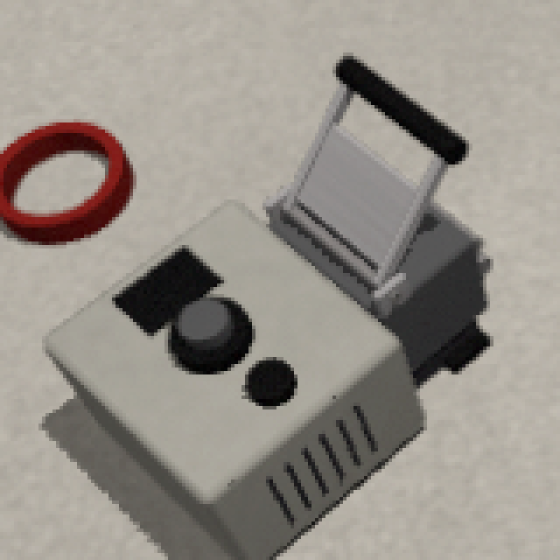

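View pics/b.png

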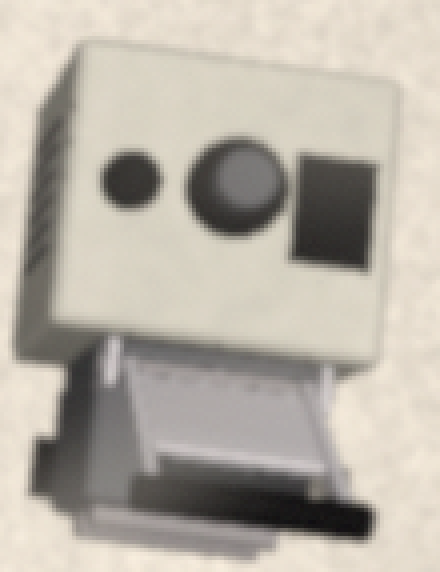

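The crops show these pixels:
- **Button:** (178.6,181.4) in scene, (446.8,128.8) in top.
- **Bar ends:** (219,110) and (250,133) in scene; (478,215) and (419,207.5) in top.

Next I'll triangulate.

Run:
```python
from h import *
def tri(a,b):
    o1,d1=ray('scene0.png',*a);o2,d2=ray('top0.png',*b)
    t=np.linalg.lstsq(np.c_[d1,-d2],o2-o1,rcond=None)[0];p,q=o1+d1*t[0],o2+d2*t[1]
    return (p+q)/2,np.linalg.norm(p-q)
B=tri((178.6,181.4),(446.75,128.75));print('btn',B)
e1=tri((219.1,110),(477.5,214.5));e2=tri((250,132.9),(419.5,208));print(e1,e2,np.linalg.norm(e1[0]-e2[0]))
c=[atz('top0.png',385+u/4,85+v/4,.1) for u,v in((82,40),(400,80),(378,362),(52,322))]
print(np.round(c,3)); 
y=c[3]-c[2];print('yaw y axis',np.degrees(np.arctan2(y[1],y[0])),np.linalg.norm(y))
y=e2[0]-e1[0];print(np.degrees(np.arctan2(y[1],y[0])))
y=c[0]-c[1];print(np.degrees(np.arctan2(y[1],y[0])))
for z in(.1,.11,.12,.13):print(z,atz('top0.png',446.75,128.75,z),atz('scene0.png',178.6,181.4,z))
```

```text
btn (array([ 0.65242946, -0.23607895,  0.11562373]), np.float64(1.4578573021360696e-05))
(array([ 0.49924751, -0.26465946,  0.1553458 ]), np.float64(0.0017125809881459193)) (array([ 0.50997511, -0.17329432,  0.15699208]), np.float64(0.0023644784288859686)) 0.09200750179513864
[[ 0.719 -0.169  0.1  ]
 [ 0.703 -0.314  0.1  ]
 [ 0.573 -0.297  0.1  ]
 [ 0.59  -0.153  0.1  ]]
yaw y axis 83.44644654944071 0.14519716121747667
83.30330131498714
83.49689161820562
0.1 [ 0.65748767 -0.24189509  0.1       ] [ 0.64763617 -0.24755491  0.1       ]
0.11 [ 0.65424741 -0.23816805  0.11      ] [ 0.65070559 -0.24021483  0.11      ]
0.12 [ 0.65100714 -0.23444102  0.12      ] [ 0.653775   -0.23287476  0.12      ]
0.13 [ 0.64776687 -0.23071399  0.13      ] [ 0.65684442 -0.22553468  0.13      ]
```

Request:
send_rows(
  moves=[
    [[2.4,3.8,0],-3,0],
    [[2.4,3.8,0],-3,0],
    [[2.4,3.8,0],-3,0],
    [[2.4,3.8,0],-3,0],
    [[2.4,3.8,0],-3,0],
    [[2.4,3.8,0],-3,0],
    [[2.4,3.8,0],-3,0],
    [[2.4,3.8,0],-3,0],
    [[2.6,3.7,0],-3,0],
    [[2.6,3.7,0],-3,0],
  ],
)

```text
time_s: 1.35
ee_pos: [0.5022, -0.2173, 0.231]
tool_rot: [-0.0, 0.998, -0.059, -0.0]
force: [0.2, -0.7, -0.4]
opening: -0.0002
grasp_force: 0.0
```

Request:
send_rows(
  moves=[
    [[0,0,-2],0,0],
    [[0,0,-2],0,0],
    [[0,0,0],0,0],
    [[0,0,0],0,0],
  ],
)

```text
time_s: 1.85
ee_pos: [0.502, -0.219, 0.1918]
tool_rot: [0.0, 0.998, -0.058, 0.0]
force: [0.3, 0.5, 0.2]
opening: 0.0004
grasp_force: 0.0
```

Run:
```python
from h import *
a=snap('scene','s1.png')['color'][60:230,120:310];b=snap('wrist','w1.png')['color']
a=cv2.resize(a,None,fx=2,fy=2);b=cv2.resize(b,None,fx=.6,fy=.6)
H=max(len(a),len(b));m=np.zeros((H,a.shape[1]+b.shape[1],3),np.uint8);m[:len(a),:a.shape[1]]=a;m[:len(b),a.shape[1]:]=b
cv2.imwrite('pics/m1.png',np.clip(m[:,:,::-1]*1.5,0,255).astype(np.uint8))
s=robot.state();print(s['time_s'],s['ee_pos'],s['tool_rot'],s['force'],s['opening'])
```

```text
1.95 [ 0.50230378 -0.21909697  0.19221193] [ 2.57378752e-04  9.98313401e-01 -5.80470089e-02  9.11613263e-04] [-0.82613613 -0.39408897  0.38982016] 9.554293851979344e-05
```

View pics/m1.png

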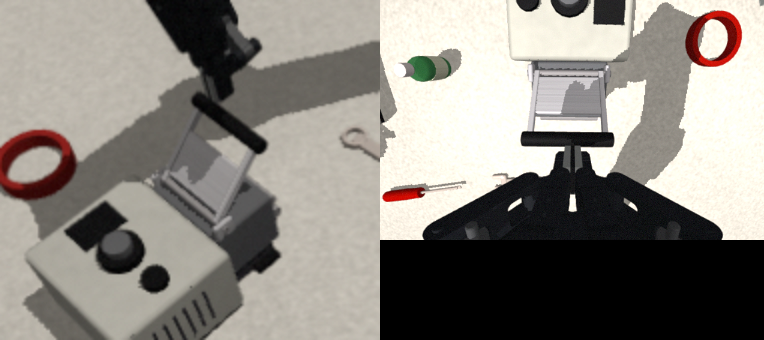

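The tip is above the bar's middle. Next, push down along the bar's arc.

Request:
send_rows(
  moves=[
    [[0,0,-1.3],0,0],
    [[0,0,-1.3],0,0],
    [[-0.6,0.1,-0.8],0,0],
    [[-0.5,0,-0.8],0,0],
    [[-0.4,0.1,-0.8],0,0],
    [[-0.3,0,-0.8],0,0],
    [[-0.2,0,-0.8],0,0],
    [[-0.1,0,-0.8],0,0],
    [[0,0,0],0,0],
  ],
)

```text
time_s: 3.08
ee_pos: [0.4812, -0.2166, 0.1166]
tool_rot: [-0.0, 0.998, -0.058, 0.0]
force: [0.2, -0.0, -0.5]
opening: -0.0002
grasp_force: 0.0
```

Request:
send_rows(
  moves=[
    [[0,0,-0.4],0,0],
    [[0,0,-0.3],0,0],
    [[0,0,-0.3],0,0],
    [[0,0,0],0,0],
  ],
)

```text
time_s: 3.58
ee_pos: [0.4811, -0.2169, 0.1095]
tool_rot: [0.0, 0.998, -0.058, 0.001]
force: [-4.0, 1.8, 15.0]
opening: 0.0
grasp_force: 7.4
```

At z = 0.1095 the force is 15 N, so the bar is on its stop. I'll lift and check.

Request:
send_rows(
  moves=[
    [[0,0,2],0,0],
    [[0,0,4],0,0],
    [[0,0,3],0,0],
    [[3,-0.4,0],0,0],
    [[4,-0.5,0],0,0],
    [[4,-0.5,0],0,0],
    [[0,0,0],0,0],
  ],
)

```text
time_s: 4.45
ee_pos: [0.5935, -0.2298, 0.1963]
tool_rot: [-0.0, 0.998, -0.057, 0.001]
force: [-0.7, -0.7, 0.1]
opening: -0.0001
grasp_force: 0.0
```

Run:
```python
from h import *
a=snap('scene','s2.png')['color'][60:230,120:310];b=snap('wrist','w2.png')['color']
a=cv2.resize(a,None,fx=2,fy=2);b=cv2.resize(b,None,fx=.6,fy=.6)
H=max(len(a),len(b));m=np.zeros((H,a.shape[1]+b.shape[1],3),np.uint8);m[:len(a),:a.shape[1]]=a;m[:len(b),a.shape[1]:]=b
cv2.imwrite('pics/m2.png',np.clip(m[:,:,::-1]*1.5,0,255).astype(np.uint8))
snap('top','t2.png')
s=robot.state();print(s['time_s'],s['ee_pos'],s['force'])
x=np.array([.993,-.115,0]);y=np.array([.115,.993,0]);b=np.array([.4806,-.216,.102])
print((proj('s2.png',[b-.047*y,b+.047*y])-[120,60])*2)
```

```text
4.6 [ 0.58975271 -0.23076208  0.19687024] [-0.9591121  -1.42237442  0.86104202]
[[225.21750928 122.49315407]
 [287.78864905 168.81084682]]
```

View pics/m2.png

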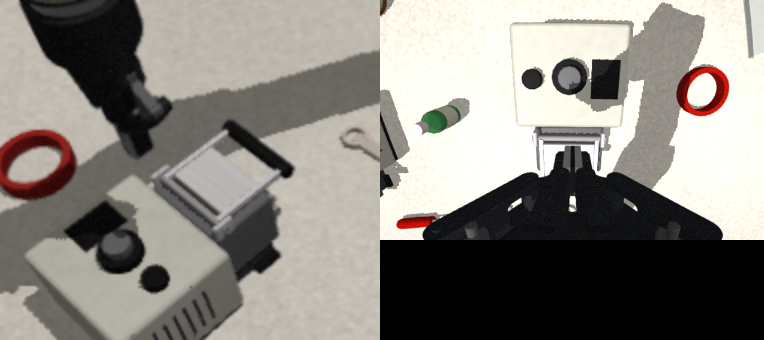

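The lever is down: its bar ends, at (230,127) and (288,170), match the predicted lowered pose. I'll check the button position with the wrist view, then press.

Run:
```python
from h import *
c=cv2.imread('pics/w2.png');g=c.max(2)[90:170,280:350];
m=((g>60)&(g<140)).astype(np.uint8);n,l,st,ce=cv2.connectedComponentsWithStats(m);print([(s.tolist(),(q+[280,90]).round(1)) for s,q in zip(st,ce) if s[4]>60])
print(atz('w2.png',315.5,128,.116))
```

```text
[([0, 0, 70, 80, 3709], array([309.8, 127.5])), ([24, 5, 46, 75, 799], array([339.2, 140.1])), ([6, 11, 17, 50, 64], array([290.1, 125.6])), ([16, 21, 38, 38, 1005], array([313.9, 128. ]))]
[ 0.65215071 -0.23442132  0.116     ]
```

Request:
send_rows(
  moves=[
    [[3,-0.3,0],0,0],
    [[3.1,-0.3,-1],0,0],
    [[0,0,-2],0,0],
    [[0,0,-2],0,0],
    [[0,0,0],0,0],
    [[0,0,0],0,0],
  ],
)

```text
time_s: 5.35
ee_pos: [0.6518, -0.2371, 0.1485]
tool_rot: [0.0, 0.998, -0.058, 0.001]
force: [0.6, -0.4, -0.5]
opening: -0.0
grasp_force: 0.0
```

Request:
send_rows(
  moves=[
    [[0,0.1,-1.4],0,0],
    [[0,0,-1.2],0,0],
    [[0,0,-0.4],0,0],
    [[0,0,-0.4],0,0],
    [[0,0,-0.2],0,0],
    [[0,0,0],0,0],
  ],
)

```text
time_s: 6.1
ee_pos: [0.6518, -0.2354, 0.116]
tool_rot: [-0.0, 0.998, -0.058, 0.0]
force: [-6.2, 2.4, 18.3]
opening: -0.0004
grasp_force: 9.3
```

Run:
```python
from h import *
a=snap('scene','s3.png')['color'][140:220,140:240];b=snap('wrist','w3.png')['color'][100:290,210:430]
o=cv2.imread('pics/s2.png')[140:220,140:240,::-1]
a=cv2.resize(np.vstack([a,o]),None,fx=3.5,fy=3.5,interpolation=3);b=cv2.resize(b,None,fx=2,fy=2)
H=max(len(a),len(b));m=np.zeros((H,a.shape[1]+b.shape[1],3),np.uint8);m[:len(a),:a.shape[1]]=a;m[:len(b),a.shape[1]:]=b
cv2.imwrite('pics/m3.png',np.clip(m[:,:,::-1]*1.6,0,255).astype(np.uint8))
s=robot.state();print(s['time_s'],s['ee_pos'],s['force'])
```

```text
6.2 [ 0.6517391  -0.23545213  0.11594427] [-6.10200617  2.78028653 18.72251236]
```

View pics/m3.png

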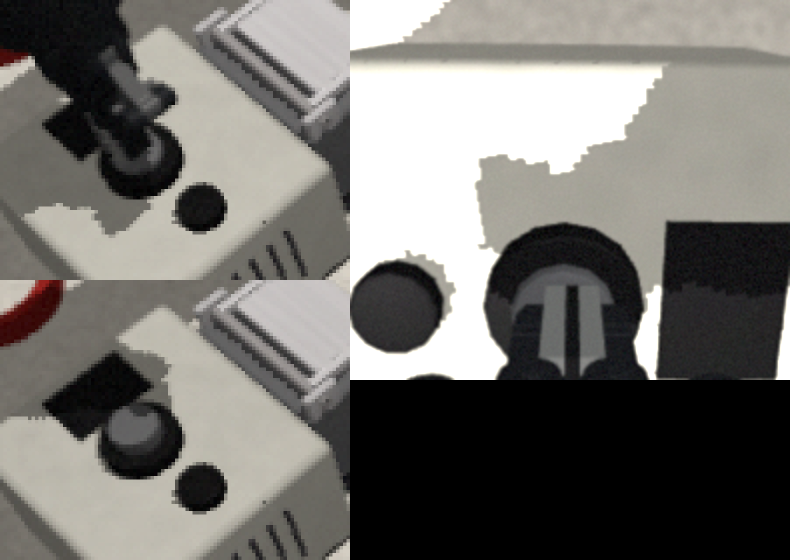

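The tip sits on the button inside its housing. The button has sunk until it is concentric with the rim, and it carries 18 N against the 5 N needed, so it is fully in. Now release and retreat straight up.

Request:
send_rows(
  moves=[
    [[0,0,1],0,0],
    [[0,0,2],0,0],
    [[0,0,4],0,0],
    [[0,0,4],0,0],
    [[0,0,2],0,0],
    [[0,0,0],0,0],
    [[0,0,0],0,0],
  ],
)

```text
time_s: 7.08
ee_pos: [0.651, -0.2354, 0.2395]
tool_rot: [-0.0, 0.998, -0.058, -0.001]
force: [-0.3, 0.5, 0.3]
opening: 0.0001
grasp_force: 0.0
```

Run:
```python
from h import *
a=snap('scene','s4.png')['color'][60:230,120:310]
cv2.imwrite('pics/m4.png',np.clip(cv2.resize(a,None,fx=2.5,fy=2.5)[:,:,::-1]*1.5,0,255).astype(np.uint8))
s=robot.state();print(s['time_s'],s['ee_pos'],s['force'])
```

```text
7.125 [ 0.65085155 -0.23530264  0.2391848 ] [0.34562983 0.44917833 1.30110502]
```

View pics/m4.png

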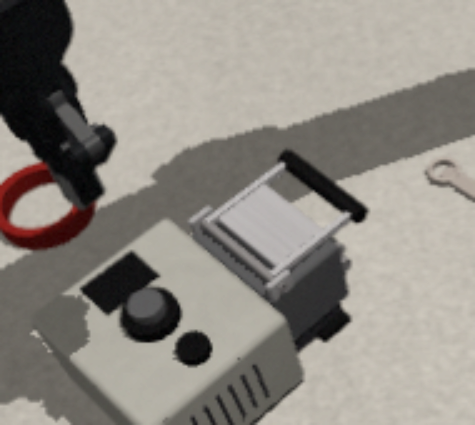

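The lever is still down, with its bar from (288,157) to (360,212). The button at (147,305) has sprung back, and the arm is clear.

```bash
python3 -c "
from station import robot
print(robot.finish_job())"
```

```text
the job is handed in; nothing more can be done
None
```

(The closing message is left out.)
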